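# Bring the red-capped tube to the sampling needle

## Task

Bring the red-capped tube to the sampling needle: leaving the needle arm parked to the side, push a spoke of the blue handle with a fingertip until the carousel has brought the red-capped tube to the middle of the sampling point (blue mark on the deck). Then gently push the needle arm round until it rests against its stop, with the needle over the middle of the red cap, and take the hand away. Grip and lift nothing, do not touch the tubes, do not turn the carousel while the needle is over it, and leave everything else on the bench where it is.

Things in the scene. Friction and masses are not known exactly. Their poses are not given: they have to be found in the camera images.
- sampler: cream sample feeder fixed on the worktop, housing 224 (x) x 344 (y) x 27 high, whole device 158 high: round tube carousel, needle arm on a column, white rinse well. Origin on the worktop under the carousel's axis; y points from that axis to the sampling point, x away from the robot. A blue mark on the deck just outside the carousel shows the sampling point
- carousel: grey round tray 196 across, its top 74 above the worktop; turns either way without limit about the vertical axis through its origin (30 above the worktop). 8 tube holes, 80 from the axis; the tops of the five tubes' caps are 112 above the worktop, their inner edges 72 from the axis. The blue handle's four spokes lie at 45, 135, 225 and 315 degrees from the carousel's x axis
- spoke_a (a point): point on one of the four like spokes (the one at 45 degrees), 45 from the axis, mid height, 128 above the worktop. A spoke is an upright blade 12 thick, from 118 to 138 above the worktop, from the hub (34 across) to 61 from the axis, with a knob 15 across at its end. It takes about 2 N sideways here to turn the carousel; friction holds it where the finger stops
- red_cap (a point): centre of the top of the red-capped tube (tube 15 across, 76 tall, standing loose in a carousel hole)
- tube_red: the red-capped tube; origin at the centre of its underside
- sample_point (a point): the sampling point: where the middle of the red cap has to be; fixed to the sampler, 80 from the carousel's axis, 112 above the worktop; the needle comes to stand over it when the arm is at its stop
- needle_pivot (a point): vertical axis of the needle arm, at the arm's mid height, 144 above the worktop
- needle_tip (a point): tip of the needle, 93 from the arm's axis, 118 above the worktop. The arm runs straight from needle_pivot to above this point; it is 12 wide and reaches from 135 to 153 above the worktop, with a round blue holder 15 across at the needle
- needle_arm (a joint): swing of the needle arm: 0 parked over the rinse well, grows anticlockwise seen from above as it swings in, the needle over the tray from about 1.1; 1.5 at its hard stop (rubber-tipped post) with the needle over the sampling point. Starts between 0 and 0.35. It takes about 1 N at 60 from the axis; friction holds it where it is left
- tube_green: loose tube with green cap in the carousel, same size as the red one; origin at the centre of its underside
- tube_yellow: loose tube with yellow cap in the carousel, same size as the red one; origin at the centre of its underside
- tube_purple_1: loose tube with purple cap in the carousel, same size as the red one; origin at the centre of its underside
- tube_purple_2: loose tube with purple cap in the carousel, same size as the red one; origin at the centre of its underside
- rack: bystander: light blue open tube rack, 125 x 64 x 62, with two tubes in it; origin at the centre of its underside
- bottle_blue: bystander: white reagent bottle with blue cap, 52 across, 110 tall; origin at the centre of its underside
- bottle_orange: bystander: small white reagent bottle with orange cap, 34 across, 62 tall; origin at the centre of its underside
- strip_pot: bystander: white pot with teal lid, 37 across, 66 tall; origin at the centre of its underside
- bench_timer: bystander: white bench timer, 64 x 66 x 19; origin at the centre of its underside
- pipette: bystander: grey pipette lying on the worktop, 266 long, 38 high; origin at the centre of its underside

How it is judged (in metres and radians):
On the way, in this order (a step that is already met when the one before it is completed fails the run):
1. the red-capped tube is turned to the sampling point while the needle arm is still clear of the tray (horizontal distance between red_cap and sample_point below 0.006 m and value of joint needle_arm below 0.9 rad), for 0.2 s.
2. the needle arm is swung in to its stop (value of joint needle_arm above 1.44 rad), for 0.2 s.
At the end, for the whole second after the job is handed in: The needle arm is at its stop (within 0.06 rad), the needle stands over the red cap within 7 mm of its middle, the red cap is within 7 mm of the sampling point, the carousel is still, and all five tubes stand upright, down in their holes (value of joint needle_arm above 1.44 rad and horizontal distance between needle_tip and red_cap below 0.007 m and horizontal distance between red_cap and sample_point below 0.007 m and angular speed of carousel below 0.05 rad/s and linear speed of tube_red below 0.02 m/s and angle between each of tube_red, tube_green, tube_yellow, tube_purple_1, tube_purple_2's own z axis and vertical below 0.2 rad and z of each of tube_red, tube_green, tube_yellow, tube_purple_1, tube_purple_2 in the frame of carousel below 0.014 m); the robot touches nothing.
It fails at once if a tube is pushed by the fingers, lifted more than 8 mm or tipped (not (angle between tube_red's own z axis and vertical below 0.2 rad and z of tube_red in the frame of carousel below 0.014 m) or not (angle between tube_green's own z axis and vertical below 0.2 rad and z of tube_green in the frame of carousel below 0.014 m) or not (angle between tube_yellow's own z axis and vertical below 0.2 rad and z of tube_yellow in the frame of carousel below 0.014 m) or not (angle between tube_purple_1's own z axis and vertical below 0.2 rad and z of tube_purple_1 in the frame of carousel below 0.014 m) or not (angle between tube_purple_2's own z axis and vertical below 0.2 rad and z of tube_purple_2 in the frame of carousel below 0.014 m) or contact force between the fingers and tube_red above 0.5 N or contact force between the fingers and tube_green above 0.5 N or contact force between the fingers and tube_yellow above 0.5 N or contact force between the fingers and tube_purple_1 above 0.5 N or contact force between the fingers and tube_purple_2 above 0.5 N).
It fails at once if a spoke or the needle arm is gripped between the fingers instead of pushed from one side ((contact force between the fingers and carousel_c0 above 1.5 N and contact force between the fingers and carousel_c1 above 1.5 N) or (contact force between the fingers and carousel_c2 above 1.5 N and contact force between the fingers and carousel_c3 above 1.5 N) or (contact force between the fingers and carousel_c4 above 1.5 N and contact force between the fingers and carousel_c5 above 1.5 N) or (contact force between the fingers and carousel_c6 above 1.5 N and contact force between the fingers and carousel_c7 above 1.5 N) or (contact force between the fingers and needle_arm_c0 above 1.5 N and contact force between the fingers and needle_arm_c1 above 1.5 N)).
It fails at once if the needle arm is rammed with more than 30 N (contact force between the fingers and needle_arm above 30 N).
It fails at once if the carousel turns while the needle is over the tray (value of joint needle_arm above 1.1 rad and angular speed of carousel above 0.4 rad/s).
It fails at once if something else on the bench is moved more than 15 mm (distance of any of rack, bottle_blue, bottle_orange, strip_pot, bench_timer, pipette from where it was at the start of the episode above 0.015 m).
It also fails if it takes over 58 s, if anything falls off the work surface, if the arm or the gripper's body presses on something with over 40 N, if the wrist force passes 120 N, or if a joint passes its speed limit or range.

## Robot

A 7-joint arm with a two-finger parallel gripper is mounted at the origin on a cart in front of the work surface, level with it; the furniture and walls round the work are solid. World frame = base frame: x ahead of the robot, y to its left, z up, the work surface at z = 0. Lengths are in mm, angles in rad, forces in N, time in s.
With the tool pointing down it reaches from about 400 to 850 mm from the base axis. Payload 4.5 kg.
Tool frame: the origin (TCP) lies midway between the tips of the shut fingers; the grasp point (between the pads) lies 19 mm behind it; z points along the fingers, y is the line along which they close (so a half turn about z gives the same grasp; the last joint's range is limited). The gripper opens to 88 mm and grips with 3 to 60 N. Pads are 18 mm wide; open, the fingers measure 123 mm over their backs; the gripper's body (75 mm by 187 mm) begins 45 mm behind the grasp point.
Start: joints at [1.286, 0.689, -0.195, 1.565, 0.157, 0.902, -0.215], TCP at [195.921, -593.522, 238.743] pointing down, gripper open.
Joint ranges: [-3.01, 3.01], [-0.46, 2.08], [-1.47, 1.51], [0.13, 2.56], [-1, 4.14], [0.04, 2.09], [-2.66, 2.66]. Speed limits (rad/s): [2.57, 2.57, 3.14, 3.14, 3.14, 3.14, 3.14].

## Interface

Orientations are given as a unit quaternion [w, x, y, z].
In Python, from plant import env gives the robot as it stands. The module is installed in compiled form; this text tells all that it offers.
- The arm moves only by the tool carry_out, never from a script. Its argument "plan" is a list of rows, each a list of 3 entries, a list of its own where there are three numbers: the shift along the tool's x, y, z each as a share of 0.4 m, from -1 to 1, then the turn, a rotation vector about the tool's x, y, z each as a share of 2 pi rad, from -1 to 1, then the opening, from -1 (shut) to 1 (fully open). In form: [[[dx, dy, dz], [rx, ry, rz], fingers], ...]. A call has 1 to 8 rows; each row shifts and turns the commanded pose from where the row before left it, along the tool's axes as they then stand; what a row does not reach is not made up. A row lasts 1/10 s, in which the tool goes at most 50 mm and 8.59 degrees, less where a joint would pass 70% of its speed; a pose out of reach is approached as far as the arm can. A call with a number of a shift or a turn outside -1 to 1 is refused whole. A call with a gripper value outside its range is refused whole. The fingers move at their own pace and stop on an object; the grip force is fixed at half the most. Time passes only in rows, so rows that do not move let the fingers close. It gives the time, the measured TCP pose, the force, the opening and the grip force at its end, in the units of the state.
- env.get_state(): the state, without advancing time (a new reading comes with each control period).
- env.read_camera(name): name is "scene" or "top"; returns a dict with "frame" (400x640x3 uint8, red, green, blue), "range_z" (400x640 float32, mm along the optical axis (not along the pixel's ray), 0 where there is no reading), "fx", "fy", "cx", "cy" (pixels), "cam_to_world" (4x4, takes a point from camera to world coordinates). Camera axes: x right, y up, looking along -z (the intrinsics and any distortion apply to the point x, -y, -z); pixel columns grow to the right and rows downward; lengths in mm; the calibration is good to about 2 mm. A picture is of the moment at which its call begins.
- env.job_done(): hands the job in; it is judged then, once.
Trained networks look in a picture, given as the dict that the camera call returned (one of the last four; its "shot" number tells which), for a name from the list of things; names that differ only in an ending like _2 or _b are one class to them, and where a whole thing is asked for, a point or a joint stands for the part that bears it (a point fixed in the world has none). Each returns a list of dicts, best first, with "p" (0 to 1); they miss things now and then, are a little off and sometimes report something else, mostly with a low value. They report only what shows in the picture. A call takes as long as a camera call.
- env.regions_of(name, picture): "region" (400x640 bool, what is visible of it) and "xy" ([column, row] in pixels, amid what is visible of it).
The state is a dict: "time_s": time; "joints": joint angles; "dq": joint speeds; "effort": joint torques, N m; "ee_pos": TCP position; "orientation": TCP orientation; "contact_force": force on the tool from outside, world axes, zero at the start; "moment": the same for the moment, N m; "width": finger opening in mm; "gripper_force": force on a finger pad.
Only numpy, scipy, OpenCV 4.12 (cv2) and the standard library are available. Lean on these libraries where they do the work, as an engineer would, in place of code of your own. Each camera call takes 0.05 s, during which the arm holds its last target. There are 200 camera calls.

## Working session

There is one attempt and no reset: what is moved stays moved. The work goes in short steps, Python scripts to look and compute and a tool call to move; the robot and the scene stay as the last step left them, time stands still between calls to the robot, and variables do not carry over. Pictures are saved under pics/ and viewed, at most 10 in all, crops included, and the job is handed in when it is done.

Besides the shell and the picture viewer there is one more tool, called after "Call:" as name([rows], argument=value, ...), one row to a line, values as JSON. carry_out: Moves the arm, as the interface text tells. Shift numbers are shares of 0.4 m and turn numbers shares of 2 pi rad, none past 1 either way. Its arguments: {"type":"object","properties":{"plan":{"type":"array","items":{"type":"array"}}},"required":["plan"]}

```bash
mkdir -p pics; cat > h.py <<'E'
import numpy as np, cv2
from plant import env
def pts(p,mask=None):
    z=p["range_z"]; v,u=np.nonzero((z>0) if mask is None else (mask&(z>0)))
    d=z[v,u]; c=np.stack([(u-p["cx"])/p["fx"]*d,-(v-p["cy"])/p["fy"]*d,-d,np.ones_like(d)])
    T=np.array(p["cam_to_world"]); return (T@c)[:3].T,u,v
def save(p,n): cv2.imwrite("pics/"+n,p["frame"][:,:,::-1])
def px(p,w):
    c=np.linalg.inv(np.array(p["cam_to_world"]))@np.append(w,1)
    return p["cx"]-p["fx"]*c[0]/c[2], p["cy"]+p["fy"]*c[1]/c[2]
E
python3 - <<'E'
from h import *
np.set_printoptions(precision=3,suppress=True)
s=env.get_state(); print(s["time_s"],s["ee_pos"],s["orientation"],s["width"])
for cam in("top","scene"):
    p=env.read_camera(cam); save(p,cam+"0.png"); print(cam,p["fx"],np.array(p["cam_to_world"])[:3,3], [k for k in p])
    for n in["sampler","carousel","tube_red","tube_green","tube_yellow","tube_purple_1","needle_arm","rack","bottle_blue","bottle_orange","strip_pot","bench_timer","pipette"]:
        for r in env.regions_of(n,p)[:2]:
            P,_,_=pts(p,r["region"])
            if len(P): print(n,round(r["p"],2),np.round(r["xy"]),len(P),np.median(P,0).round(),P.min(0).round(),P.max(0).round())
E
```

```text
0.0 [ 195.623 -592.947  237.923] [-0.001  0.987  0.159 -0.   ] 87.53643275415486
top 504.27258218823744 [-104.358 -194.181 1555.523] ['frame', 'range_z', 'fx', 'fy', 'cx', 'cy', 'cam_to_world', 'shot']
sampler 0.61 [311. 208.] 3568 [523. 181.  30.] [431. -70.  -7.] [699. 295. 168.]
carousel 0.56 [345. 210.] 2657 [558.  46.  75.] [471. -45.  24.] [669. 150. 151.]
carousel 0.27 [205. 197.] 157 [408. 498.  61.] [394. 486.   2.] [433. 521.  79.]
tube_yellow 0.16 [205. 197.] 170 [408. 498.  60.] [394. 486.   2.] [433. 524.  79.]
needle_arm 0.67 [302. 173.] 181 [584. 222. 154.] [513. 196. 138.] [620. 248. 168.]
rack 0.82 [255. 168.] 809 [587. 411.  26.] [556. 342.  -6.] [651. 488.  90.]
bottle_blue 0.55 [440. 225.] 358 [ 649. -238.   80.] [ 616. -267.  -10.] [ 724. -213.  119.]
strip_pot 0.54 [206. 199.] 175 [408. 498.  60.] [394. 486.   0.] [440. 521.  79.]
bench_timer 0.95 [423. 294.] 427 [ 426. -283.   17.] [ 387. -322.   -2.] [ 469. -244.   28.]
bench_timer 0.4 [344. 209.] 2644 [559.  46.  75.] [471. -45.  -5.] [710. 162. 151.]
pipette 0.66 [233. 228.] 324 [376. 371.  24.] [344. 276.  
[... 783 characters left out ...]
.] [701. 257. 162.]
rack 0.67 [255. 261.] 766 [580. 376.  26.] [479. 314.  -3.] [658. 530. 230.]
rack 0.33 [305. 231.] 3576 [522. 228.  28.] [430. -94.  -6.] [740. 301. 162.]
bottle_blue 0.57 [347. 153.] 354 [ 649. -221.   60.] [ 630. -252.    2.] [ 678. -205.  113.]
bottle_orange 0.68 [356. 162.] 125 [ 596. -222.   35.] [ 584. -240.    1.] [ 617. -210.   63.]
strip_pot 0.75 [298. 229.] 3394 [522. 229.  28.] [430. -90.  -4.] [701. 301. 162.]
strip_pot 0.74 [278. 319.] 357 [403. 517.  51.] [390. 474.  -3.] [462. 528.  72.]
bench_timer 0.75 [408. 176.] 211 [ 419. -273.   15.] [ 385. -326.   -0.] [ 458. -239.   23.]
pipette 0.58 [320. 294.] 534 [367. 393.  21.] [324. 278.  -6.] [417. 530.  42.]
```

```bash
python3 - <<'E'
import cv2,numpy as np
a=cv2.imread("pics/top0.png")[130:280,230:430]; b=cv2.imread("pics/scene0.png")[140:290,220:420]
cv2.imwrite("pics/c0.png",cv2.resize(np.vstack([a]),None,fx=4,fy=4,interpolation=cv2.INTER_CUBIC))
cv2.imwrite("pics/c1.png",cv2.resize(b,None,fx=4,fy=4,interpolation=cv2.INTER_CUBIC))
E
```

```text
(no output)
```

View pics/c0.png

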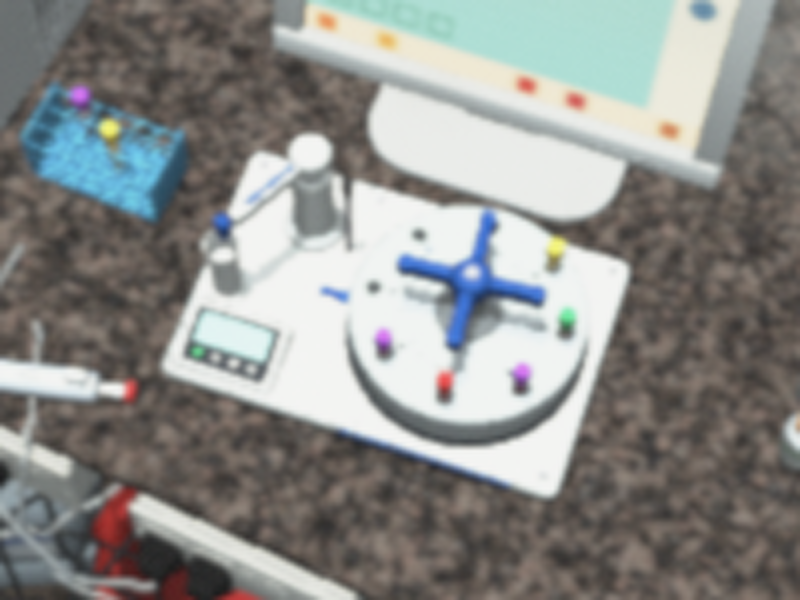

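View pics/c1.png

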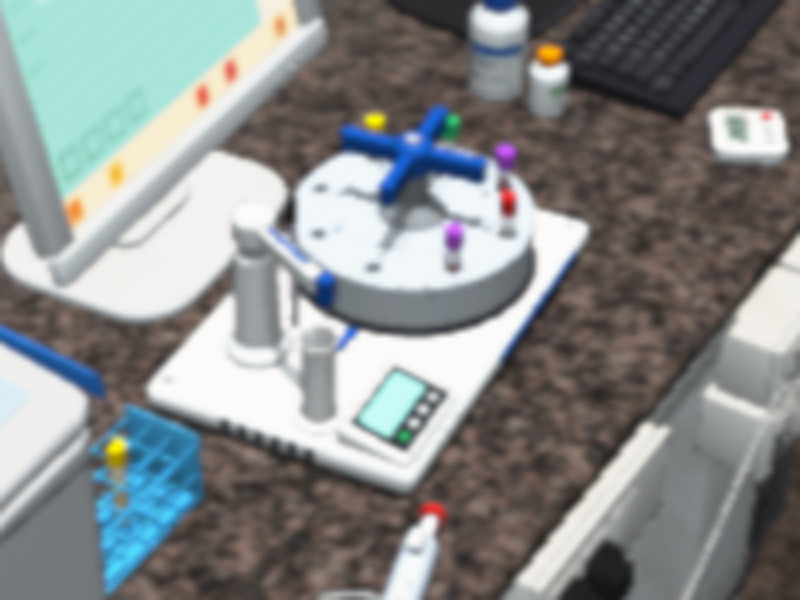

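The top crop shows the carousel with its hub at about (472,272). The red cap is at (445,380), the needle holder at (222,222), and the blue mark at (335,295). The scene crop agrees with all of these. Next I fit the geometry from colours on the known-height planes.

```bash
cat >> h.py <<'E'
def onplane(p,u,v,h):
    T=np.array(p["cam_to_world"]); d=T[:3,:3]@np.stack([(u-p["cx"])/p["fx"],-(v-p["cy"])/p["fy"],-np.ones_like(u,float)])
    return (T[:3,3:4]+d*((h-T[2,3])/d[2]))[:2].T
def hsv(p): return cv2.cvtColor(p["frame"],cv2.COLOR_RGB2HSV)
HUE=dict(red=(174,6),yellow=(22,34),green=(50,80),purple=(135,160))
def caps(p,C,h=107):
    H=hsv(p).astype(int); out=[]
    for n,(a,b) in HUE.items():
        hm=((H[...,0]>=a)&(H[...,0]<=b)) if a<b else ((H[...,0]>=a)|(H[...,0]<=b))
        m=(hm&(H[...,1]>110)&(H[...,2]>90)).astype(np.uint8)
        k,l,st,ce=cv2.connectedComponentsWithStats(m)
        for i in range(1,k):
            if st[i,4]<5: continue
            w=onplane(p,ce[i:i+1,0],ce[i:i+1,1],h)[0]; r=np.hypot(*(w-C))
            if 60<r<100: out.append((n,w,r,np.degrees(np.arctan2(*(w-C)[::-1])),st[i,4]))
    return out
E
python3 - <<'E'
from h import *
from scipy.optimize import least_squares
np.set_printoptions(precision=1,suppress=True)
for cam in("top","scene"):
    p=env.read_camera(cam); P,u,v=pts(p); H=hsv(p)[v,u].astype(int)
    C0=np.array([568,46])
    bl=(H[:,0]>105)&(H[:,0]<125)&(H[:,1]>130)
    n=(np.hypot(*(P[:,:2]-C0).T)<75)&bl&(P[:,2]>105)&(P[:,2]<150)
    w=onplane(p,u[n],v[n],132)
    # cross fit: 4 blades
    def f(q):
        d=w-q[:2]; a=(np.arctan2(d[:,1],d[:,0])-q[2]+np.pi/4)%(np.pi/2)-np.pi/4; return np.hypot(*d.T)*np.sin(a)
    best=min((least_squares(f,[*w.mean(0),a],loss="soft_l1") for a in(0,.4,.8,1.2)),key=lambda r:r.cost)
    C=best.x[:2]; print(cam,"axis",C,"spoke deg",np.degrees(best.x[2])%90,n.sum(), "rms",np.sqrt(np.mean(best.fun**2)))
    # rim: tray top points
    t=(abs(P[:,2]-74)<6)&(np.hypot(*(P[:,:2]-C0).T)<110)&(H[:,1]<60)
    wt=onplane(p,u[t],v[t],74); (c,r)=cv2.minEnclosingCircle(wt.astype(np.float32)); print(" tray",c,r)
    for c in caps(p,C): print(" ",c[0],c[1],"r%.1f a%.1f n%d"%c[2:])
    m=bl&(abs(P[:,2]-29)<12)&(np.hypot(*(P[:,:2]-C0).T)<160)&(P[:,1]>100)
    wm=onplane(p,u[m],v[m],27); print(" mark",wm.mean(0),wm.min(0),wm.max(0),m.sum(),"dir",np.degrees(np.arctan2(*(wm.mean(0)-C)[::-1])))
    d=wm-wm.mean(0);print(" markaxis",np.linalg.svd(d,full_matrices=False)[2][0])
    hs=(abs(P[:,2]-27)<6)&(P[:,0]>400)&(P[:,0]<720)&(P[:,1]>-90)&(P[:,1]<310)&(H[:,1]<50)&(H[:,2]>150)
    img=np.zeros(p["range_z"].shape,np.uint8); img[v[hs],u[hs]]=1
    k,l,st,ce=cv2.connectedComponentsWithStats(img); i=1+st[1:,4].argmax(); sel=l[v,u]==i
    wh=onplane(p,u[sel],v[sel],27); print(" house",cv2.minAreaRect(wh.astype(np.float32)))
    hd=bl&(abs(P[:,2]-147)<14)&(P[:,1]>160)&(P[:,1]<300)&(P[:,0]<650)
    wn=onplane(p,u[hd],v[hd],147); print(" armblue",wn.round(0).tolist())
    hi=(P[:,2]>140)&(P[:,2]<175)&(P[:,1]>170)&(P[:,1]<290)&(P[:,0]>560)&(P[:,0]<660)
    wc=onplane(p,u[hi],v[hi],157);print(" column top",np.median(wc,0),hi.sum())
    mo=(P[:,2]>60)&(P[:,0]>640)&(P[:,0]<900)&(P[:,1]>-150)&(P[:,1]<350); Q=P[mo]
    for lo in(60,100,150,200,250,300):
        q=Q[(Q[:,2]>lo)&(Q[:,2]<lo+50)]
        if len(q): i=q[:,0].argmin(); print(" monitor",lo,len(q),np.percentile(q[:,0],3),q[i])
E
```

```text
top axis [569.2  52.8] spoke deg 10.563613254351969 203 rms 3.6596209677074283
 tray (569.2017211914062, 51.86785888671875) 99.64128875732422
  red [490.5  38.4] r80.1 a-169.6 n10
  yellow [638.    7.6] r82.3 a-33.3 n10
  green [583.2 -25.8] r79.8 a-79.9 n7
  purple [502.4  97.6] r80.4 a146.2 n7
  purple [522.3 -12.7] r80.6 a-125.6 n7
 mark [556.4 162.7] [556.4 162.7] [556.4 162.7] 1 dir 96.62217958505828
 markaxis [1. 0.]
 house ((561.2454833984375, 110.92205810546875), (225.06356811523438, 342.4190979003906), 6.806396007537842)
 armblue [[525.0, 255.0], [526.0, 252.0], [528.0, 249.0], [522.0, 253.0], [523.0, 250.0], [519.0, 251.0], [520.0, 249.0], [521.0, 246.0], [517.0, 247.0], [518.0, 244.0]]
 column top [595.2 214.3] 146
 monitor 60 350 640.702464329479 [640.1  99.   74. ]
 monitor 100 1522 718.2322505953076 [641.1   1.2 110.5]
 monitor 150 1367 729.9999126299646 [721.  278.9 151.7]
 monitor 200 1484 742.0202843795325 [732.2 296.8 211.4]
 monitor 250 1590 753.627631934866 [744.5 286.7 255.7]
 monitor 300 1738 764.8782926642607 [756.6 294.2 307.9]
scene axis [565.4  57.1] spoke d
[... 634 characters left out ...]
 [519.0, 242.0], [517.0, 240.0], [521.0, 249.0], [519.0, 247.0], [517.0, 246.0], [514.0, 244.0], [519.0, 253.0], [517.0, 251.0], [514.0, 249.0], [519.0, 258.0], [516.0, 256.0], [514.0, 255.0], [512.0, 253.0], [516.0, 261.0], [514.0, 260.0], [511.0, 258.0], [509.0, 257.0], [511.0, 264.0], [509.0, 262.0], [507.0, 261.0], [506.0, 266.0]]
 column top [590.1 227.3] 151
 monitor 60 316 641.9684362856194 [640.1  20.5  78. ]
 monitor 100 1441 713.3462749971211 [708.4 295.6 103.7]
 monitor 150 1310 725.6085249589129 [718.1 308.3 155.6]
 monitor 200 1374 736.6044509428682 [727.  308.4 201.6]
 monitor 250 1447 748.5353522979952 [739.6 307.5 250.7]
 monitor 300 1533 760.2682280250091 [751.8 302.  302.3]
```

Call:
carry_out([
  [[0.09, -0.07, 0], [0, 0, 0], -1],
  [[0.09, -0.07, 0], [0, 0, 0], -1],
  [[0.09, -0.07, 0], [0, 0, 0], -1],
  [[0.09, -0.07, 0], [0, 0, 0], -1],
  [[0.09, -0.07, 0], [0, 0, 0], -1],
  [[0.09, -0.07, 0], [0, 0, 0], -1],
  [[0.09, -0.07, 0], [0, 0, 0], -1],
  [[0.09, -0.07, 0], [0, 0, 0], -1],
])

```text
time_s: 2.3
ee_pos: [400.2, -289.1, 239.0]
orientation: [0.0, 0.987, 0.159, 0.0]
contact_force: [0.6, -0.5, 1.5]
width: 26.1
gripper_force: 0.0
```

Call:
carry_out([
  [[0.09, -0.07, 0], [0, 0, 0], -1],
  [[0.09, -0.07, 0], [0, 0, 0], -1],
  [[0.09, -0.07, 0], [0, 0, 0], -1],
  [[0.09, -0.07, 0], [0, 0, 0], -1],
  [[0.09, -0.07, 0], [0, 0, 0], -1],
  [[0.09, -0.07, 0], [0, 0, 0], -1],
  [[0.09, -0.07, 0], [0, 0, 0], -1],
  [[0.09, -0.07, 0], [0, 0, 0], -1],
])

```text
time_s: 3.1
ee_pos: [603.4, 14.2, 238.9]
orientation: [0.0, 0.987, 0.159, 0.0]
contact_force: [0.4, 0.3, 0.2]
width: 0.4
gripper_force: 0.0
```

Call:
carry_out([
  [[0, 0, 0], [0, 0, -0.023], -1],
  [[0, 0, 0], [0, 0, -0.023], -1],
  [[0, 0, 0], [0, 0, -0.023], -1],
  [[0, 0, 0], [0, 0, -0.023], -1],
  [[0, 0, 0], [0, 0, -0.023], -1],
  [[0, 0, 0], [0, 0, -0.023], -1],
  [[0, 0, 0], [0, 0, -0.023], -1],
  [[0, 0, 0], [0, 0, -0.023], -1],
])

```text
time_s: 3.9
ee_pos: [602.5, 12.3, 238.8]
orientation: [0.0, 0.738, 0.675, -0.0]
contact_force: [-0.1, 0.9, -0.4]
width: 0.3
gripper_force: 0.0
```

Call:
carry_out([
  [[0, 0, 0], [0, 0, -0.023], -1],
  [[0, 0, 0], [0, 0, -0.022], -1],
  [[0, 0, 0], [0, 0, 0], -1],
])

```text
time_s: 4.2
ee_pos: [602.4, 12.2, 238.6]
orientation: [-0.0, 0.638, 0.77, 0.0]
contact_force: [-0.6, 0.6, 0.2]
width: 0.6
gripper_force: 0.0
```

Call:
carry_out([
  [[0, 0.017, 0.06], [0, 0, 0], -1],
  [[0, 0, 0.06], [0, 0, 0], -1],
  [[0, 0, 0.06], [0, 0, 0], -1],
  [[0, 0, 0], [0, 0, 0], -1],
])

```text
time_s: 4.6
ee_pos: [607.0, 13.0, 163.8]
orientation: [-0.002, 0.639, 0.769, -0.003]
contact_force: [-0.3, -0.0, 0.6]
width: 0.4
gripper_force: 0.0
```

```bash
python3 - <<'E'
from h import *
s=env.get_state(); print(s["ee_pos"])
a=env.read_camera("top")["frame"][150:270,260:420]; b=env.read_camera("scene")["frame"][110:230,260:420]
cv2.imwrite("pics/c2.png",cv2.resize(np.hstack([a,b])[:,:,::-1],(800,300),interpolation=cv2.INTER_CUBIC))
E
```

```text
[606.96811419  13.0293987  163.83369759]
```

View pics/c2.png

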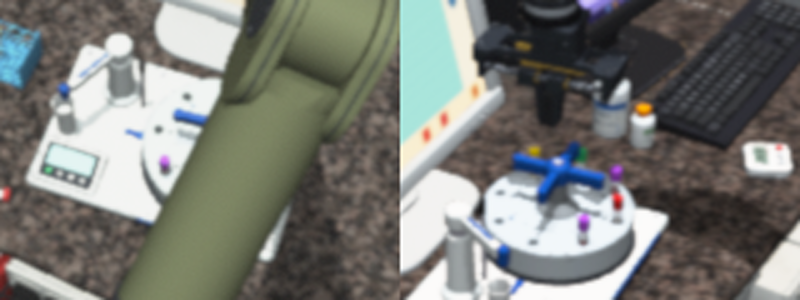

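Call:
carry_out([
  [[0, 0, 0.05], [0, 0, 0], -1],
  [[0, 0, 0.05], [0, 0, 0], -1],
  [[0, -0.005, 0], [0, 0, 0], -1],
  [[0, -0.005, 0], [0, 0, 0], -1],
  [[0, -0.005, 0], [0, 0, 0], -1],
  [[0, 0, 0], [0, 0, 0], -1],
])

```text
time_s: 5.3
ee_pos: [603.7, 12.6, 128.1]
orientation: [0.001, 0.638, 0.77, 0.001]
contact_force: [-0.9, -0.9, -0.2]
width: 0.7
gripper_force: 0.0
```

Call:
carry_out([
  [[-0.003, -0.0061, 0], [0, 0, 0.00833], -1],
  [[-0.003, -0.0061, 0], [0, 0, 0.00833], -1],
  [[-0.003, -0.0061, 0], [0, 0, 0.00833], -1],
  [[-0.003, -0.0061, 0], [0, 0, 0.00833], -1],
  [[-0.003, -0.0061, 0], [0, 0, 0.00833], -1],
  [[-0.003, -0.0061, 0], [0, 0, 0.00833], -1],
  [[-0.003, -0.0061, 0], [0, 0, 0.00833], -1],
  [[-0.003, -0.0061, 0], [0, 0, 0.00833], -1],
])

```text
time_s: 6.1
ee_pos: [585.3, 2.6, 127.7]
orientation: [0.001, 0.785, 0.619, 0.001]
contact_force: [1.2, -0.2, -1.2]
width: 0.0
gripper_force: 0.9
```

```bash
cat > rel.py <<'E'
from h import *
s=env.get_state(); q=np.array(s["orientation"]); P=np.array(s["ee_pos"]); C=np.array([568.5,53])
xa=2*np.degrees(np.arctan2(q[2],q[1])); sp=(xa+180)%360
d=P[:2]-C; a=np.radians(sp); print("t",s["time_s"],P.round(1),"spoke-az by tool %.1f"%sp,"radial %.1f tang %.1f"%(d@[np.cos(a),np.sin(a)],d@[-np.sin(a),np.cos(a)]),np.round(s["contact_force"],1))
p=env.read_camera("scene")
for c in caps(p,C): print(" ",c[0],c[1].round(),"r%.1f a%.1f n%d"%c[2:])
E
python3 rel.py
```

```text
t 6.1 [585.3   2.6 127.7] spoke-az by tool 256.6 radial 45.1 tang 28.1 [ 1.2 -0.2 -1.2]
  red [490.  63.] r79.3 a172.7 n22
  yellow [620.  -9.] r80.5 a-50.2 n23
  green [559. -22.] r76.0 a-97.3 n18
  purple [505.   5.] r79.8 a-143.1 n19
  purple [517. 119.] r83.5 a128.1 n16
```

Call:
carry_out([
  [[-0.0035, -0.006, 0.01], [0, 0, 0.00833], -1],
  [[-0.0035, -0.006, 0], [0, 0, 0.00833], -1],
  [[-0.0035, -0.006, 0], [0, 0, 0.00833], -1],
  [[-0.0035, -0.006, 0], [0, 0, 0.00833], -1],
  [[-0.0035, -0.006, 0], [0, 0, 0.00833], -1],
  [[-0.0035, -0.006, 0], [0, 0, 0.00833], -1],
  [[-0.0035, -0.006, 0], [0, 0, 0.00833], -1],
  [[-0.0035, -0.006, 0], [0, 0, 0.00833], -1],
])

```text
time_s: 6.95
ee_pos: [563.4, 0.8, 123.6]
orientation: [0.0, 0.896, 0.443, 0.002]
contact_force: [1.3, -0.5, -0.3]
width: 0.4
gripper_force: 0.7
```

```bash
python3 rel.py
```

```text
t 6.95 [563.4   0.8 123.6] spoke-az by tool 232.7 radial 44.5 tang 27.6 [ 1.3 -0.5 -0.3]
  red [499.  98.] r82.4 a147.3 n19
  yellow [592. -16.] r73.1 a-71.3 n6
  green [527. -12.] r77.0 a-122.8 n17
  purple [491.  37.] r79.2 a-168.2 n15
  purple [548. 132.] r81.3 a104.5 n16
```

Call:
carry_out([
  [[-0.0035, -0.006, 0], [0, 0, 0.00833], -1],
  [[-0.0035, -0.006, 0], [0, 0, 0.00833], -1],
  [[-0.0035, -0.006, 0], [0, 0, 0.00833], -1],
  [[-0.0035, -0.006, 0], [0, 0, 0.00833], -1],
  [[-0.0035, -0.006, 0], [0, 0, 0.00833], -1],
  [[-0.0035, -0.006, 0], [0, 0, 0.00833], -1],
  [[-0.0035, -0.006, 0], [0, 0, 0.00833], -1],
  [[-0.0035, -0.006, 0], [0, 0, 0.00833], -1],
])

```text
time_s: 7.8
ee_pos: [542.2, 7.2, 123.5]
orientation: [0.0, 0.969, 0.248, 0.001]
contact_force: [2.3, -1.7, 0.2]
width: 0.4
gripper_force: 0.7
```

Call:
carry_out([
  [[-0.0035, -0.006, 0], [0, 0, 0.00833], -1],
  [[-0.0035, -0.006, 0], [0, 0, 0.00833], -1],
  [[-0.0035, -0.006, 0], [0, 0, 0.00833], -1],
  [[-0.0035, -0.006, 0], [0, 0, 0.00833], -1],
  [[-0.0035, -0.006, 0], [0, 0, 0.00833], -1],
  [[-0.0035, -0.006, 0], [0, 0, 0.00833], -1],
  [[0, 0, 0], [0, 0, 0], -1],
  [[0, 0, 0], [0, 0, 0], -1],
])

```text
time_s: 8.6
ee_pos: [528.0, 17.8, 122.9]
orientation: [-0.0, 0.995, 0.095, 0.0]
contact_force: [-0.3, -0.3, -0.4]
width: 0.6
gripper_force: 0.0
```

```bash
python3 rel.py; python3 - <<'E'
from h import *
p=env.read_camera("top"); C=np.array([569.2,52.8]); save(p,"t3.png")
for c in caps(p,C): print(" ",c[0],c[1].round(1),"r%.1f a%.1f n%d"%c[2:])
cv2.imwrite("pics/c3.png",cv2.resize(p["frame"][150:270,260:420,::-1],(800,600),interpolation=cv2.INTER_CUBIC))
E
```

```text
t 8.6 [528.   17.8 122.9] spoke-az by tool 190.9 radial 46.4 tang 26.9 [-0.3 -0.3 -0.4]
  red [544. 131.] r81.4 a107.6 n19
  yellow [527. -12.] r77.4 a-122.6 n16
  green [491.  32.] r80.2 a-165.1 n22
  purple [605. 127.] r82.9 a63.6 n14
  purple [495.  95.] r84.5 a150.0 n15
  yellow [531.9 -17. ] r79.1 a-118.1 n11
  green [494.2  29.1] r78.7 a-162.4 n10
```

View pics/c3.png

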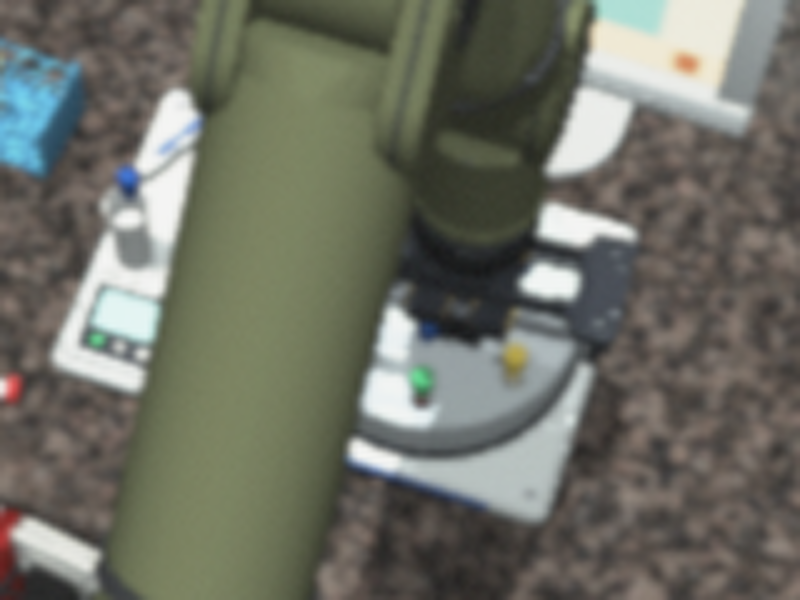

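Call:
carry_out([
  [[-0.0023, -0.004, 0], [0, 0, 0.00556], -1],
  [[-0.0023, -0.004, 0], [0, 0, 0.00556], -1],
  [[-0.0023, -0.004, 0], [0, 0, 0.00556], -1],
  [[-0.0023, -0.004, 0], [0, 0, 0.00556], -1],
  [[0, 0, 0], [0, 0, 0], -1],
  [[0, 0.02, 0], [0, 0, 0], -1],
  [[0, 0, -0.1], [0, 0, 0], -1],
  [[0, 0, -0.1], [0, 0, 0], -1],
])

```text
time_s: 9.5
ee_pos: [522.5, 14.6, 202.6]
orientation: [0.0, 1.0, 0.024, -0.002]
contact_force: [0.4, -0.9, -0.2]
width: 0.6
gripper_force: 0.0
```

Call:
carry_out([
  [[0, 0.1, 0], [0, 0, 0], -1],
  [[0, 0.1, 0], [0, 0, 0], -1],
  [[0, 0.1, 0], [0, 0, 0], -1],
  [[0, 0.1, 0], [0, 0, 0], -1],
  [[0, 0.1, 0], [0, 0, 0], -1],
  [[0, 0.1, 0], [0, 0, 0], -1],
  [[0, 0.1, 0], [0, 0, 0], -1],
  [[0, 0, 0], [0, 0, 0], -1],
])

```text
time_s: 10.3
ee_pos: [535.1, -272.8, 202.6]
orientation: [0.003, 1.0, 0.019, -0.0]
contact_force: [-0.9, -0.7, 0.3]
width: 0.4
gripper_force: 0.0
```

```bash
cat > look.py <<'E'
from h import *
import sys
print(env.get_state()["time_s"],np.round(env.get_state()["ee_pos"],1))
for cam in("top","scene"):
    C=np.array([569.2,52.8]) if cam=="top" else np.array([565,57])
    p=env.read_camera(cam); save(p,cam+sys.argv[1]+".png"); print(cam)
    cv2.imwrite("pics/%sc%s.png"%(cam,sys.argv[1]),cv2.resize(p["frame"][150:260,260:400,::-1],(763,600),interpolation=cv2.INTER_CUBIC))
    cs=caps(p,C)
    for c in cs: print(" ",c[0],c[1].round(1),"r%.1f a%.1f n%d"%c[2:])
    x=np.array([c[1] for c in cs]); a=np.array([c[3] for c in cs])
    # circle fit, fixed r 80, 8 fold
    from scipy.optimize import least_squares
    k=np.round((a-a[0])/45)*np.pi/4
    f=lambda q:(x-q[:2]-80*np.stack([np.cos(q[2]+k),np.sin(q[2]+k)],1)).ravel()
    r=least_squares(f,[*C,np.radians(a[0])],loss="soft_l1"); print(" fit axis",r.x[:2].round(1),cs[0][0],"az %.1f"%np.degrees(r.x[2]),"res",np.abs(r.fun).max().round(1))
    # blue mark, strong blue on deck
    P,u,v=pts(p); H=hsv(p)[v,u].astype(int); bl=(H[:,0]>100)&(H[:,0]<128)&(H[:,1]>90)
    w=onplane(p,u,v,27); dd=w-C; m=bl&(np.hypot(*dd.T)>100)&(np.hypot(*dd.T)<150)&(abs(np.degrees(np.arctan2(dd[:,1],dd[:,0]))-97)<20)
    print(" mark",w[m].round(0).tolist(), w[m].mean(0).round(1),"az %.1f"%np.degrees(np.arctan2(*(w[m].mean(0)-C)[::-1])))
E
python3 look.py 4
```

```text
10.3 [ 535.1 -272.8  202.6]
top
  red [555.6 132. ] r80.4 a99.7 n11
  green [490.2  39. ] r80.2 a-170.1 n7
  purple [614.7 119. ] r80.4 a55.5 n6
  purple [502.9  98.2] r80.3 a145.6 n6
 fit axis [569.1  53.1] red az 100.2 res 0.7
 mark [[557.0, 178.0], [559.0, 175.0], [555.0, 174.0], [557.0, 171.0], [558.0, 167.0], [560.0, 164.0], [561.0, 161.0], [555.0, 166.0], [556.0, 163.0], [558.0, 160.0]] [557.7 167.9] az 95.7
scene
  red [552.8 135.3] r79.3 a98.8 n15
  yellow [522.4 -11.8] r80.9 a-121.8 n34
  green [489.7  41.8] r76.8 a-168.6 n15
  purple [613.9 121.2] r80.7 a52.7 n14
  purple [502.4 102.4] r77.4 a144.1 n15
 fit axis [568.   55.9] red az 100.2 res 2.0
 mark [[559.0, 159.0], [557.0, 157.0], [559.0, 164.0], [557.0, 163.0], [554.0, 161.0], [557.0, 168.0], [554.0, 167.0], [557.0, 174.0], [554.0, 172.0], [554.0, 178.0]] [556.1 166.3] az 94.6
```

View pics/topc4.png

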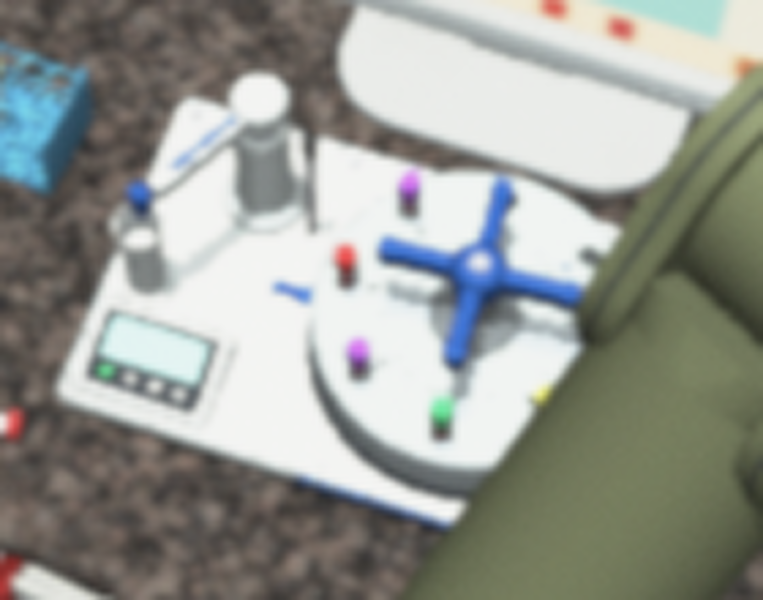

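Call:
carry_out([
  [[0, -0.1, 0], [0, 0, 0], -1],
  [[0, -0.1, 0], [0, 0, 0], -1],
  [[0, -0.1, 0], [0, 0, 0], -1],
  [[0, -0.1, 0], [0, 0, 0], -1],
  [[0, -0.1, 0], [0, 0, 0], -1],
  [[0, -0.1, 0], [0, 0, 0], -1],
  [[0, -0.1, 0], [0, 0, 0], -1],
  [[0, 0, 0], [0, 0, 0], -1],
])

```text
time_s: 11.2
ee_pos: [522.5, 25.0, 202.6]
orientation: [-0.003, 1.0, 0.031, -0.001]
contact_force: [0.6, -0.2, 0.7]
width: 0.7
gripper_force: 0.0
```

Call:
carry_out([
  [[0, 0, 0.1], [0, 0, 0], -1],
  [[0, 0, 0.1], [0, 0, 0], -1],
  [[0, -0.01, 0], [0, 0, 0], -1],
  [[0, -0.008, 0], [0, 0, 0], -1],
  [[0, 0, 0], [0, 0, 0], -1],
  [[0, 0, 0], [0, 0, 0], -1],
])

```text
time_s: 11.8
ee_pos: [524.7, 22.9, 124.5]
orientation: [-0.0, 1.0, 0.024, 0.002]
contact_force: [0.5, 0.1, -0.4]
width: 0.4
gripper_force: 0.0
```

```bash
python3 rel.py
```

```text
t 11.8 [524.7  22.9 124.5] spoke-az by tool 182.8 radial 45.2 tang 28.0 [ 0.5  0.1 -0.4]
  red [552. 136.] r84.6 a100.9 n16
  yellow [520.  -9.] r78.4 a-128.0 n26
  green [489.  43.] r80.2 a-173.1 n22
  purple [614. 121.] r81.9 a56.4 n14
  purple [500. 105.] r85.6 a142.9 n15
```

Call:
carry_out([
  [[-0.0023, -0.004, 0], [0, 0, 0.00556], -1],
  [[-0.0023, -0.004, 0], [0, 0, 0.00556], -1],
  [[0, 0, 0], [0, 0, 0], -1],
  [[0, 0, 0], [0, 0, 0], -1],
  [[0, 0.02, 0], [0, 0, 0], -1],
  [[0, 0, -0.1], [0, 0, 0], -1],
  [[0, 0, -0.1], [0, 0, 0], -1],
])

```text
time_s: 12.55
ee_pos: [520.1, 16.8, 202.5]
orientation: [0.0, 1.0, -0.011, -0.002]
contact_force: [1.0, 0.3, 0.6]
width: 0.4
gripper_force: 0.0
```

Call:
carry_out([
  [[0, 0.1, 0], [0, 0, 0], -1],
  [[0, 0.1, 0], [0, 0, 0], -1],
  [[0, 0.1, 0], [0, 0, 0], -1],
  [[0, 0.1, 0], [0, 0, 0], -1],
  [[0, 0.1, 0], [0, 0, 0], -1],
  [[0, 0.1, 0], [0, 0, 0], -1],
  [[0, 0.1, 0], [0, 0, 0], -1],
  [[0, 0.02, 0], [0, 0, 0], -1],
])

```text
time_s: 13.35
ee_pos: [512.8, -277.3, 202.6]
orientation: [0.002, 1.0, -0.015, -0.0]
contact_force: [-1.0, -0.1, -0.7]
width: 0.6
gripper_force: 0.0
```

```bash
python3 look.py 5
```

```text
13.35 [ 512.8 -277.3  202.6]
top
  red [558.7 133.1] r81.0 a97.5 n9
  yellow [522.3  -9.2] r77.8 a-127.1 n6
  green [489.6  42.5] r80.3 a-172.6 n6
  purple [616.2 116.1] r78.8 a53.4 n6
  purple [505.1 101.6] r80.5 a142.7 n6
 fit axis [569.2  53.6] red az 98.0 res 1.4
 mark [[557.0, 178.0], [559.0, 175.0], [555.0, 174.0], [557.0, 171.0], [558.0, 167.0], [560.0, 164.0], [561.0, 161.0], [555.0, 166.0], [556.0, 163.0], [558.0, 160.0]] [557.7 167.9] az 95.7
scene
  red [555.6 136.3] r79.8 a96.8 n16
  yellow [520.2 -10.7] r81.2 a-123.5 n34
  green [489.2  45.1] r76.7 a-171.0 n16
  purple [616.5 118.3] r80.0 a50.0 n13
  purple [503.9 105. ] r77.7 a141.9 n15
 fit axis [568.   55.9] red az 98.0 res 2.6
 mark [[559.0, 159.0], [557.0, 157.0], [559.0, 164.0], [554.0, 161.0], [557.0, 168.0], [554.0, 167.0], [557.0, 174.0], [554.0, 172.0], [554.0, 178.0]] [556.1 166.7] az 94.7
```

```bash
python3 - <<'E'
from h import *
p=env.read_camera("top")
print("col",onplane(p,np.array([307.7]),np.array([167.8]),158),"holder",onplane(p,np.array([285.4]),np.array([185.3]),153))
q=env.read_camera("scene"); print("scene col",onplane(q,np.array([283.]),np.array([193.5]),158),"holder",onplane(q,np.array([301.]),np.array([211.]),150))
E
```

```text
col [[605.38341633 210.4906787 ]] holder [[520.20465804 246.70201453]]
scene col [[600.80502369 220.13088598]] holder [[516.91117041 250.40757862]]
```

View pics/scenec5.png

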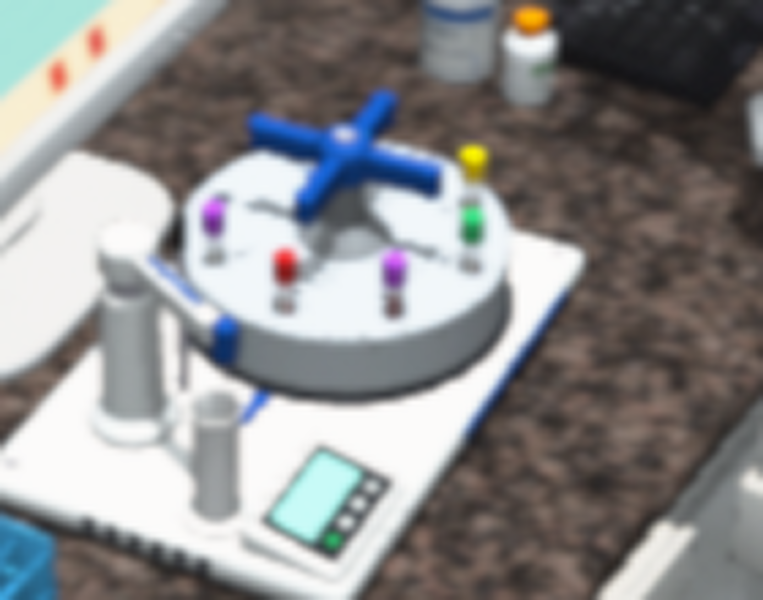

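Call:
carry_out([
  [[0.005, -0.098, 0], [0, 0, 0], -1],
  [[0.005, -0.098, 0], [0, 0, 0], -1],
  [[0.005, -0.098, 0], [0, 0, 0], -1],
  [[0.005, -0.098, 0], [0, 0, 0], -1],
  [[0.005, -0.098, 0], [0, 0, 0], -1],
  [[0.005, -0.098, 0], [0, 0, 0], -1],
  [[0.005, -0.098, 0], [0, 0, 0], -1],
  [[0.005, -0.098, 0], [0, 0, 0], -1],
])

```text
time_s: 14.35
ee_pos: [536.8, 47.0, 202.7]
orientation: [-0.001, 1.0, -0.009, -0.0]
contact_force: [1.4, 0.2, 0.7]
width: 0.3
gripper_force: 0.0
```

Call:
carry_out([
  [[0.005, -0.098, 0], [0, 0, 0], -1],
  [[0.005, -0.098, 0], [0, 0, 0], -1],
  [[0.005, -0.098, 0], [0, 0, 0.017], -1],
  [[0.005, -0.098, 0], [0, 0, 0.017], -1],
  [[0.005, -0.098, 0], [0, 0, 0.017], -1],
  [[0.005, -0.098, 0], [0, 0, 0], -1],
  [[0, 0, 0], [0, 0, 0], -1],
])

```text
time_s: 15.05
ee_pos: [577.9, 283.1, 202.1]
orientation: [-0.003, 0.986, -0.164, -0.001]
contact_force: [-1.3, 0.5, -1.3]
width: 0.7
gripper_force: 0.0
```

```bash
cat > rel2.py <<'E'
from h import *
s=env.get_state(); q=np.array(s["orientation"]); P=np.array(s["ee_pos"]); V=np.array([603,214.5])
xa=2*np.degrees(np.arctan2(q[2],q[1])); 
if len(__import__("sys").argv)>1:
    p=env.read_camera("scene"); pp,u,v=pts(p); H=hsv(p)[v,u].astype(int)
    w=onplane(p,u,v,146); r=np.hypot(*(w-V).T); m=(H[:,0]>105)&(H[:,0]<125)&(H[:,1]>130)&(r>80)&(r<106)&(abs(pp[:,2]-145)<15)
    print("holder",np.median(w[m],0).round(1),m.sum(),"az",(np.degrees(np.arctan2(*(np.median(w[m],0)-V)[::-1]))%360).round(1))
d=P[:2]-V; print("t",s["time_s"],P.round(1),"xaz %.1f"%xa,"r %.1f az %.1f"%(np.hypot(*d),np.degrees(np.arctan2(d[1],d[0]))%360),np.round(s["contact_force"],1),"j7",s["joints"][6])
a=np.radians(xa); R=np.array([[np.cos(a),np.sin(a)],[np.sin(a),-np.cos(a)]]) # cols tool x,y
print("pivot in tool",(R.T@(V-P[:2])).round(1))
E
python3 rel2.py 1
```

```text
holder [518.4 249.2] 26 az 157.7
t 15.05 [577.9 283.1 202.1] xaz -18.9 r 73.1 az 110.1 [-1.3  0.5 -1.3] j7 -2.2512031109850117
pivot in tool [46.  56.8]
```

Call:
carry_out([
  [[-0.048, 0.055, 0], [0, 0, 0], -1],
  [[0, 0, 0.08], [0, 0, 0], -1],
  [[0, 0, 0.08], [0, 0, 0], -1],
  [[0, 0, 0], [0, 0, 0], -1],
])

```text
time_s: 15.5
ee_pos: [550.1, 257.4, 135.4]
orientation: [0.002, 0.985, -0.17, -0.004]
contact_force: [-0.7, -0.5, 0.2]
width: 0.1
gripper_force: 0.0
```

```bash
python3 rel2.py 1; python3 - <<'E'
from h import *
p=env.read_camera("scene")
cv2.imwrite("pics/c6.png",cv2.resize(p["frame"][150:270,240:400,::-1],(800,600),interpolation=cv2.INTER_CUBIC))
E
```

```text
holder [517.3 247.8] 29 az 158.8
t 15.5 [550.1 257.4 135.4] xaz -19.6 r 68.1 az 141.0 [-0.7 -0.5  0.2] j7 -2.2241456020404344
pivot in tool [64.3 22.7]
```

View pics/c6.png

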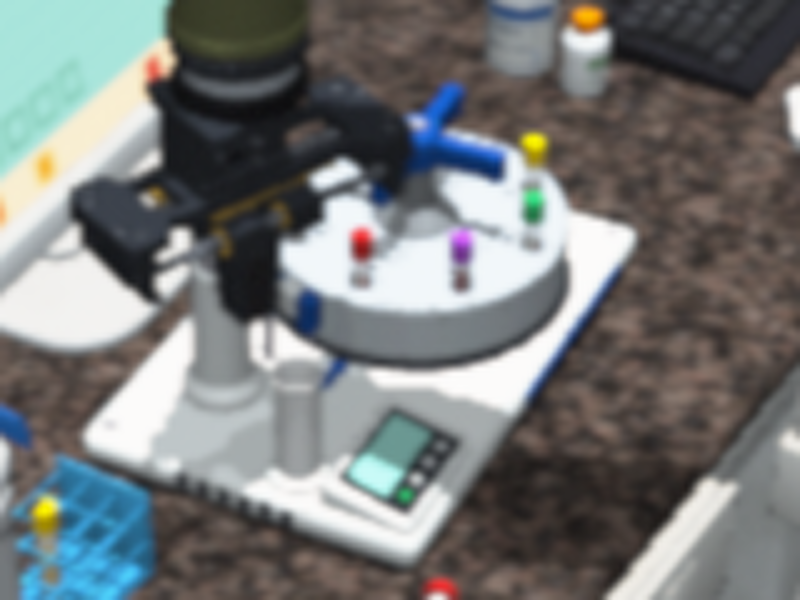

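Call:
carry_out([
  [[-0.0028, 0.0085, 0], [0, 0, -0.00833], -1],
  [[-0.0028, 0.0085, 0], [0, 0, -0.00833], -1],
  [[-0.0028, 0.0085, 0], [0, 0, -0.00833], -1],
  [[-0.0028, 0.0085, 0], [0, 0, -0.00833], -1],
  [[-0.0028, 0.0085, 0], [0, 0, -0.00833], -1],
  [[-0.0028, 0.0085, 0], [0, 0, -0.00833], -1],
  [[-0.0028, 0.0085, 0], [0, 0, -0.00833], -1],
  [[-0.0028, 0.0085, 0], [0, 0, -0.00833], -1],
])

```text
time_s: 16.4
ee_pos: [541.8, 234.0, 140.8]
orientation: [-0.001, 0.999, 0.039, 0.001]
contact_force: [-0.9, 0.8, 0.5]
width: 0.4
gripper_force: 0.5
```

```bash
python3 rel2.py 1
```

```text
holder [513.6 213.3] 29 az 180.8
t 16.4 [541.8 234.  140.8] xaz 4.5 r 64.3 az 162.3 [-0.9  0.8  0.5] j7 -1.9094601564776883
pivot in tool [59.5 24.2]
```

Call:
carry_out([
  [[-0.0037, 0.008, 0.004], [0, 0, -0.00833], -1],
  [[-0.0037, 0.008, 0.003], [0, 0, -0.00833], -1],
  [[-0.0037, 0.008, 0], [0, 0, -0.00833], -1],
  [[-0.0037, 0.008, 0], [0, 0, -0.00833], -1],
  [[-0.0037, 0.008, 0], [0, 0, -0.00833], -1],
  [[-0.0037, 0.008, 0], [0, 0, -0.00833], -1],
  [[-0.0037, 0.008, 0], [0, 0, -0.00833], -1],
  [[-0.0037, 0.008, 0], [0, 0, -0.00833], -1],
])

```text
time_s: 17.25
ee_pos: [537.6, 206.3, 137.7]
orientation: [-0.0, 0.969, 0.246, 0.002]
contact_force: [0.6, 1.7, 0.6]
width: 0.3
gripper_force: 0.4
```

```bash
python3 rel2.py 1
```

```text
holder [520.1 176.6] 16 az 204.6
t 17.25 [537.6 206.3 137.7] xaz 28.4 r 65.9 az 187.2 [0.6 1.7 0.6] j7 -1.5979475471865512
pivot in tool [61.4 23.9]
```

Call:
carry_out([
  [[-0.0034, 0.0082, 0], [0, 0, -0.00833], -1],
  [[-0.0034, 0.0082, 0], [0, 0, -0.00833], -1],
  [[-0.0034, 0.0082, 0], [0, 0, -0.00833], -1],
  [[-0.0034, 0.0082, 0], [0, 0, -0.00833], -1],
  [[-0.0034, 0.0082, 0], [0, 0, -0.00833], -1],
  [[-0.0034, 0.0082, 0], [0, 0, -0.00833], -1],
  [[-0.0034, 0.0082, 0], [0, 0, -0.00833], -1],
  [[-0.0034, 0.0082, 0], [0, 0, -0.00833], -1],
])

```text
time_s: 18.1
ee_pos: [545.1, 179.1, 137.3]
orientation: [0.0, 0.897, 0.441, 0.001]
contact_force: [-0.8, 0.5, 0.6]
width: 0.7
gripper_force: 0.4
```

```bash
python3 rel2.py 1
```

```text
holder [nan nan] 0 az nan
t 18.1 [545.1 179.1 137.3] xaz 52.4 r 67.9 az 211.5 [-0.8  0.5  0.6] j7 -1.2754794127240863
pivot in tool [63.4 24.2]
  return _methods._mean(a, axis=axis, dtype=dtype,
  ret = um.true_divide(
```

Call:
carry_out([
  [[-0.0015, 0.0042, 0], [0, 0, -0.00417], -1],
  [[-0.0015, 0.0042, 0], [0, 0, -0.00417], -1],
  [[-0.0015, 0.0042, 0], [0, 0, -0.00417], -1],
  [[-0.0015, 0.0042, 0], [0, 0, -0.00417], -1],
  [[-0.0015, 0.0042, 0], [0, 0, -0.00417], -1],
  [[-0.0015, 0.0042, 0], [0, 0, -0.00417], -1],
  [[0, 0, 0], [0, 0, 0], -1],
])

```text
time_s: 18.85
ee_pos: [550.9, 169.7, 135.8]
orientation: [0.0, 0.86, 0.51, 0.0]
contact_force: [-0.8, 0.0, -0.1]
width: 0.6
gripper_force: 0.1
```

Call:
carry_out([
  [[-0.001, 0.0028, 0], [0, 0, -0.0028], -1],
  [[-0.001, 0.0028, 0], [0, 0, -0.0028], -1],
])

```text
time_s: 19.05
ee_pos: [552.0, 168.2, 135.8]
orientation: [0.0, 0.851, 0.526, -0.0]
contact_force: [-0.6, 0.4, 0.4]
width: 0.3
gripper_force: 0.4
```

Call:
carry_out([
  [[-0.001, 0.0028, 0], [0, 0, -0.0028], -1],
  [[0, 0, 0], [0, 0, 0], -1],
])

```text
time_s: 19.25
ee_pos: [553.1, 167.1, 135.8]
orientation: [0.0, 0.846, 0.533, -0.0]
contact_force: [-1.5, 0.4, 0.1]
width: 0.3
gripper_force: 0.2
```

Call:
carry_out([
  [[-0.001, 0.0028, 0], [0, 0, -0.0028], -1],
  [[0, 0, 0], [0, 0, 0], -1],
])

```text
time_s: 19.45
ee_pos: [553.9, 166.5, 135.8]
orientation: [0.0, 0.841, 0.54, -0.0]
contact_force: [0.2, -0.5, -0.1]
width: 0.4
gripper_force: 0.3
```

Call:
carry_out([
  [[-0.001, 0.0028, 0], [0, 0, -0.0028], -1],
  [[0, 0, 0], [0, 0, 0], -1],
])

```text
time_s: 19.65
ee_pos: [554.4, 166.0, 135.8]
orientation: [-0.0, 0.837, 0.548, -0.0]
contact_force: [-1.5, 1.1, -0.3]
width: 0.5
gripper_force: 0.8
```

```bash
python3 rel2.py; python3 - <<'E'
from h import *
a=env.read_camera("scene")["frame"][150:240,260:380]
cv2.imwrite("pics/c7.png",cv2.resize(a[:,:,::-1],(800,600),interpolation=cv2.INTER_CUBIC))
E
```

```text
t 19.65 [554.4 166.  135.8] xaz 66.4 r 68.7 az 224.9 [-1.5  1.1 -0.3] j7 -1.0786492660688294
pivot in tool [63.9 25.2]
```

View pics/c7.png

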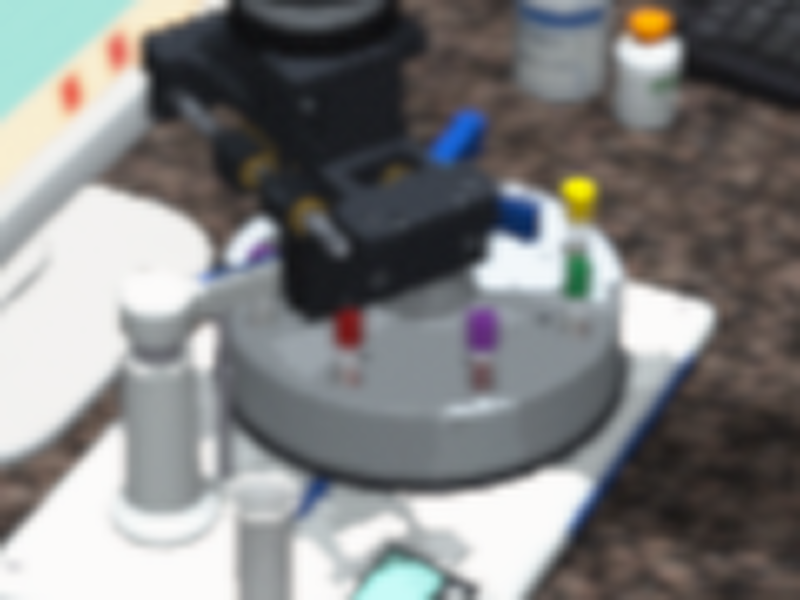

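The fingers hide the holder, the red cap shows at (348,328), and the arm's root points towards it. I keep pushing in small steps until the force shows the stop.

Call:
carry_out([
  [[0, 0.0028, 0], [0, 0, 0], -1],
  [[0, 0, 0], [0, 0, 0], -1],
])

```text
time_s: 19.9
ee_pos: [554.6, 165.8, 135.8]
orientation: [-0.001, 0.837, 0.548, -0.001]
contact_force: [-5.1, 1.2, 1.2]
width: 0.2
gripper_force: 2.5
```

Call:
carry_out([
  [[0, 0.0028, 0], [0, 0, 0], -1],
  [[0, 0, 0], [0, 0, 0], -1],
])

```text
time_s: 20.1
ee_pos: [554.7, 165.7, 135.7]
orientation: [-0.001, 0.837, 0.548, -0.001]
contact_force: [-7.0, 2.3, 2.5]
width: 0.6
gripper_force: 3.7
```

Call:
carry_out([
  [[0, 0.0028, 0], [0, 0, 0], -1],
  [[0, 0, 0], [0, 0, 0], -1],
])

```text
time_s: 20.3
ee_pos: [554.8, 165.7, 135.7]
orientation: [-0.002, 0.836, 0.548, -0.002]
contact_force: [-8.5, 2.8, 4.2]
width: 0.6
gripper_force: 4.7
```

Call:
carry_out([
  [[0, -0.03, 0], [0, 0, 0], -1],
  [[0, -0.04, 0], [0, 0, 0], -1],
  [[0, 0, 0], [0, 0, 0], -1],
  [[0, 0, -0.1], [0, 0, 0], -1],
  [[0, 0, -0.1], [0, 0, 0], -1],
  [[0, 0, -0.1], [0, 0, 0], -1],
  [[0, 0, 0], [0, 0, 0], -1],
])

```text
time_s: 21.0
ee_pos: [536.7, 176.7, 261.5]
orientation: [0.002, 0.837, 0.547, 0.006]
contact_force: [0.5, 0.4, 0.4]
width: 0.4
gripper_force: 0.0
```

Call:
carry_out([
  [[-0.05, -0.08, 0], [0, 0, 0], -1],
  [[-0.07, -0.04, 0], [0, 0, 0], -1],
  [[0.07, -0.07, 0], [0, 0, 0], -1],
  [[0.1, -0.04, 0], [0, 0, 0], -1],
  [[0.1, -0.02, 0], [0, 0, 0], -1],
  [[0.1, 0, 0], [0, 0, 0], -1],
  [[0.1, 0, 0], [0, 0, 0], -1],
  [[0, 0, 0], [0, 0, 0], -1],
])

```text
time_s: 21.8
ee_pos: [497.9, 349.9, 255.3]
orientation: [-0.002, 0.836, 0.549, 0.002]
contact_force: [0.0, -0.8, 0.0]
width: 0.4
gripper_force: 0.0
```

```bash
python3 look.py 8; python3 rel2.py 1
```

```text
21.8 [497.9 349.9 255.3]
top
  red [559.3 133.5] r81.3 a97.0 n10
  yellow [519.6 -10.6] r80.5 a-128.1 n8
  green [489.6  42.5] r80.3 a-172.6 n6
  purple [617.2 116.3] r79.6 a52.9 n7
  purple [505.1 101.6] r80.5 a142.7 n6
 fit axis [568.7  53. ] red az 97.4 res 1.1
 mark [[557.0, 178.0], [559.0, 175.0], [555.0, 174.0], [557.0, 171.0], [558.0, 167.0], [560.0, 164.0], [561.0, 161.0], [555.0, 166.0], [556.0, 163.0], [558.0, 160.0]] [557.7 167.9] az 95.7
scene
  red [556.1 136.2] r79.7 a96.4 n16
  yellow [519.8 -10.5] r81.2 a-123.8 n35
  green [489.2  45.1] r76.7 a-171.0 n16
  purple [503.9 105. ] r77.7 a141.9 n15
 fit axis [567.9  56.6] red az 98.3 res 2.9
 mark [[559.0, 159.0], [557.0, 157.0], [559.0, 164.0], [557.0, 163.0], [554.0, 161.0], [557.0, 168.0], [554.0, 167.0], [557.0, 174.0], [554.0, 172.0], [556.0, 180.0], [554.0, 178.0]] [556.2 167.5] az 94.6
holder [542.4 129. ] 1 az 234.7
t 21.9 [497.  343.9 254.9] xaz 66.4 r 167.3 az 129.3 [ 0.4 -0.1 -1. ] j7 -1.3056344079578772
pivot in tool [-76.2 148.9]
```

View pics/topc8.png

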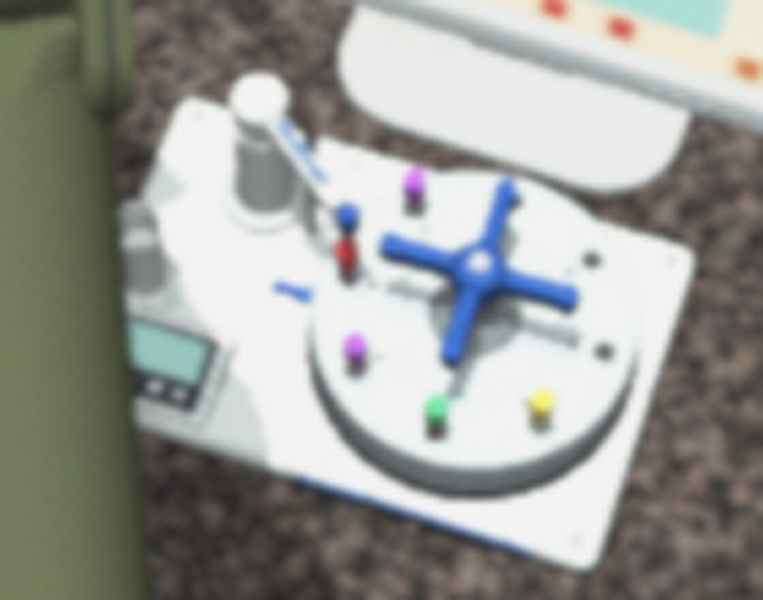

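The blue holder at (348,215) sits just above the red cap at (347,253), which is what parallax should give. I check that with numbers before handing in.

```bash
python3 - <<'E'
from h import *
p=env.read_camera("top"); P,u,v=pts(p); H=hsv(p)[v,u].astype(int)
m=(H[:,0]>105)&(H[:,0]<125)&(H[:,1]>130)&(abs(u-324)<5)&(abs(v-189.5)<5)
print(m.sum(),u[m].mean(),v[m].mean(),P[m].mean(0))
for h in(144,150,155): print(h,onplane(p,u[m].mean(keepdims=True),v[m].mean(keepdims=True),h))
print(caps(p,np.array([569.2,52.8]))[0])
E
```

```text
7 323.14285714285717 189.42857142857142 [556.32455185 131.66839133 158.34036694]
144 [[563.10762135 135.01095652]]
150 [[560.27040556 133.61165201]]
155 [[557.90605906 132.44556492]]
('red', array([559.32256933, 133.45487057]), np.float64(81.25744139853425), np.float64(96.98198410276322), np.int32(10))
```

The holder measures about (559,133) and the red cap (559.3,133.5), so they line up. The hand is clear, so I hand in.

```bash
python3 -c "
from plant import env
print(env.job_done())"
```

```text
the job is handed in; nothing more can be done
None
```

The job is handed in, but no verdict came back: the red-capped tube is at the sampling point (about 1–2 mm off by camera), the needle arm rests on its stop over the red cap, and the hand is clear.

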